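Rack the glazed tiles on edge

TASK

Take the blue and the terracotta tile off the sloping drying stand and stand each upright on a short edge in the slot of the rack whose two end tabs have its own colour, right down on the slot floor. Do not let a tile drop or fall, and leave the white tile, the mug, the jar and the spatula as they are.

Things in the scene. Friction and masses are not known exactly. Their poses are not given: they have to be found in the camera images.
- rack: Fixed wooden rack, base 250 (x) x 180 (y) x 12 mm, origin under its centre, on the table. Three slots along its y, at x = -70, 0, +70 mm, each between two upright rails 7 mm thick, 120 mm long, 35 mm high above the base (tops 47 mm above the table); clear slot width 15 mm. Place and yaw vary; it may be on either side of the robot.
- slot_blue: Pair of blue tabs fixed at the ends of one rack slot, marking it for the blue tile. Origin: middle of that slot's floor, 12 mm above the table. x: across the slot, y: along it, z: up. Each tab 26 x 18 x 22 mm, centred at y = +-74.5 mm; 131 mm clear between them. Which of the three slots it marks varies.
- slot_red: Pair of terracotta tabs fixed at the ends of one rack slot, marking it for the terracotta tile. Origin: middle of that slot's floor, 12 mm above the table. x: across the slot, y: along it, z: up. Each tab 26 x 18 x 22 mm, centred at y = +-74.5 mm; 131 mm clear between them. Which of the three slots it marks varies.
- slot_white: Pair of white tabs fixed at the ends of one rack slot, marking it for the white tile. Origin: middle of that slot's floor, 12 mm above the table. x: across the slot, y: along it, z: up. Each tab 26 x 18 x 22 mm, centred at y = +-74.5 mm; 131 mm clear between them. Which of the three slots it marks varies.
- stand: Fixed wooden stand, 170 (x) x 270 (y) mm base, origin on the table. A board slopes at 45 deg, high side to its -x (the robot), ledge on its low side. Two tiles lie on it side by side, on the ledge: face normal (x) up and to +x, z axis up the slope to -x. Their upper 54 mm overhang the board, free on both faces; top edge about 126 mm above the table. Place and yaw vary.
- tile_blue: Blue. Fired tile, 10 mm thick (x, face normal), 100 mm wide (y), 130 mm tall (z), 0.26 kg; origin at its centre. Both faces alike, either way up is fine. Starts on the stand, left or right place.
- tile_red: Terracotta. Fired tile, 10 mm thick (x, face normal), 100 mm wide (y), 130 mm tall (z), 0.26 kg; origin at its centre. Both faces alike, either way up is fine. Starts on the stand, left or right place.
- tile_white: White. Fired tile, 10 mm thick (x, face normal), 100 mm wide (y), 130 mm tall (z), 0.26 kg; origin at its centre. Both faces alike, either way up is fine. Already stands in the white-marked slot; leave it.
- mug: White mug, radius 40, height 85 mm, origin at the centre of its underside; bystander on the table beyond the work.
- jar: Glass jar with a green lid, radius 35, height 90 mm, origin at the centre of its underside; bystander.
- spatula: Spatula lying flat on the table in front of the robot, 190 mm long along its x; bystander.
Things that resemble listed ones, but are neither listed nor needed, are in the scene too. There is more than one size of the tile_blue; the job needs the largest.

How it is judged:
By the outcome, as a careful person would: the job done as asked, in the order asked, and still so for the second after the job is handed in, with the robot touching nothing.
It also fails if it takes over 72 s, if anything falls off the work surface, if the arm or the gripper's body presses on something with over 40 N, if the wrist force passes 120 N, or if a joint passes its speed limit or range.

ROBOT

A 6-joint arm with a two-finger parallel gripper is mounted at the origin on the work surface. World frame = base frame: x ahead of the robot, y to its left, z up, the work surface at z = 0. Lengths are in m, angles in rad, forces in N, time in s.
With the tool pointing down it reaches from about 0.35 to 0.975 m from the base axis. Payload 4.9 kg.
Tool frame: the origin (TCP) lies midway between the tips of the shut fingers; the grasp point (between the pads) lies 19 mm behind it; z points along the fingers, y is the line along which they close (so a half turn about z gives the same grasp; the last joint's range is limited). The gripper opens to 85 mm and grips with 20 to 120 N. Pads are 22 mm wide; open, the fingers measure 114 mm over their backs; the gripper's body (76 mm by 85 mm) begins 54 mm behind the grasp point. The pads swing forward as they close: fully open they stand 13 mm farther back than shut.
Start: joints at [1.014, 0.053, 1.613, -0, 1.476, -0.119], TCP at [0.265, 0.566, 0.231] pointing down, gripper open.
Joint ranges: [-3.01, 3.01], [-1.01, 2.22], [0.06, 2.58], [-1.02, 4.17], [0.09, 2.62], [-3.14, 3.14]. Speed limits (rad/s): [2.57, 2.57, 3.14, 3.14, 3.14, 3.14].

INTERFACE

Orientations are given as a rotation vector (axis times angle).
In Python, from station import ctrl, optics, job gives the robot as it stands.
- The arm moves only by the shell command python3 -m jog 'ROWS' [OPENING] [FORCE]. ROWS is JSON, a list of rows, each a list of 2 entries, a list of its own where there are three numbers: the shift along the tool's x, y, z in m, then the turn, a rotation vector about the tool's x, y, z in rad. A call has 1 to 5 rows; each row is the pose to reach, as a shift and turn from the pose commanded when the call began, along the tool's axes at that moment; what a row does not reach only later rows make up. A row lasts 1/10 s, in which the tool goes at most 50 mm and 8.59 degrees, less where a joint would pass 70% of its speed; a pose out of reach is approached as far as the arm can. A call with a gripper value outside its range is refused whole. OPENING is the opening, from 0 (shut) to 1 (fully open), set as the call begins (- or left out, the last holds). The fingers move at their own pace and stop on an object; FORCE is the grip in N (left out, the last holds). Time passes only in rows, so rows that repeat a pose let the fingers close. It gives the time, the measured TCP pose, the force, the opening and the grip force at its end, in the units of the state.
- ctrl.get_obs(): the state, without advancing time (a new reading comes with each control period).
- optics.get_image(name): name is "scene" or "side" or "wrist"; returns a dict with "image" (400x640x3 uint8, blue, green, red), "fx", "fy", "cx", "cy" (pixels), "rvec" (rotation vector, rad) and "tvec" (3), from world to camera coordinates, as OpenCV has them; the wrist camera has in their place "mount" (4x4, takes a point from camera to tool coordinates, whose origin is the TCP and whose axes are the flange's). Camera axes: x right, y down, z forward; pixel columns grow to the right and rows downward; lengths in m; the calibration is good to about 2 mm. A picture is of the moment at which its call begins: read the wrist's pose just before it. There is no depth.
- job.finish_job(): hands the job in; it is judged then, once.
The state is a dict: "t": time; "q": joint angles; "dq": joint speeds; "effort": joint torques, N m; "tool_pos": TCP position; "tool_rot": TCP orientation; "contact_force": force on the tool from outside, world axes, zero at the start; "wrist_torque": the same for the moment, N m; "opening": finger opening in m; "grip_force": force on a finger pad.
Only numpy, scipy, OpenCV 4.12 (cv2) and the standard library are available. Lean on these libraries where they do the work, as an engineer would, in place of code of your own. Each camera call takes 0.05 s, during which the arm holds its last target. There are 200 camera calls.

## Working session

There is one attempt and no reset: what is moved stays moved. The work goes in short steps, Python scripts to look and compute and a shell command to move; the robot and the scene stay as the last step left them, time stands still between calls to the robot, and variables do not carry over. Pictures are saved under pics/ and viewed, at most 13 in all, crops included, and the job is handed in when it is done.

```bash
ls; mkdir -p pics
cat > h.py <<'E'
import numpy as np,cv2
from scipy.spatial.transform import Rotation as R
from station import ctrl,optics,job
def grab(n,f):
    o=ctrl.get_obs(); d=optics.get_image(n); cv2.imwrite(f,d["image"]); 
    return o,d
E
python3 - <<'E'
from h import *
import pickle
D={}
for n in("scene","side","wrist"):
    o,d=grab(n,f"pics/{n}0.png"); D[n]=d
    print(n,{k:np.round(v,3).tolist() for k,v in d.items() if k!="image"})
pickle.dump((o,D),open("d0.pkl","wb"));print(o)
E
```

```text
pics
scene {'fx': 403.508, 'fy': 403.508, 'cx': 319.767, 'cy': 198.569, 'rvec': [0.972, 2.476, -1.013], 'tvec': [0.404, -0.247, 1.256]}
side {'fx': 482.915, 'fy': 482.915, 'cx': 320.486, 'cy': 199.054, 'rvec': [2.209, -0.899, 0.37], 'tvec': [-0.413, 0.361, 0.923]}
wrist {'fx': 297.117, 'fy': 297.117, 'cx': 320.115, 'cy': 199.081, 'mount': [[-0.001, -0.95, -0.313, 0.08], [1.0, -0.001, -0.001, 0.001], [0.001, -0.313, 0.95, -0.141], [0.0, 0.0, 0.0, 1.0]]}
{'t': 0.1, 'q': array([ 1.01399970e+00,  5.33251666e-02,  1.61421193e+00, -2.83835582e-05,
        1.47603016e+00, -1.18995860e-01]), 'dq': array([-0.00025109, -0.00130493, -0.00531318,  0.00221707, -0.00061117,
       -0.0007601 ]), 'effort': array([ 1.67786739e-04, -3.94903135e+01, -3.71363461e+01, -1.39965464e-04,
        3.94084389e-03, -2.18714229e-05]), 'tool_pos': array([0.26465478, 0.56554155, 0.2301317 ]), 'tool_rot': array([-6.82076063e-01, -3.06601092e+00,  2.94044248e-03]), 'contact_force': array([ 0.23770709,  0.36917953, -0.06614025]), 'wrist_torque': array([-0.04416124, -0.03390257, -0.02264642]), 'grip_force': 0.0, 'opening': 0.08549871068890512}
```

View pics/scene0.png

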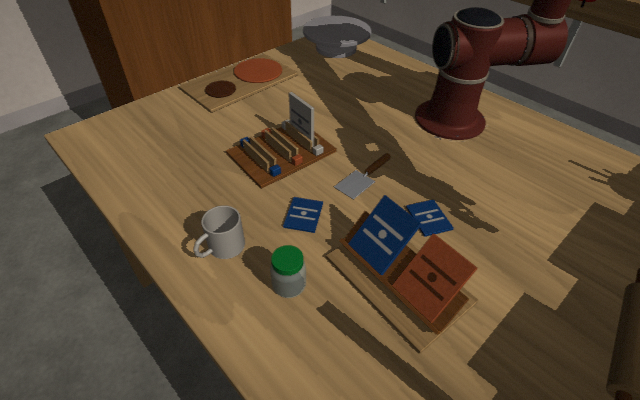

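View pics/side0.png

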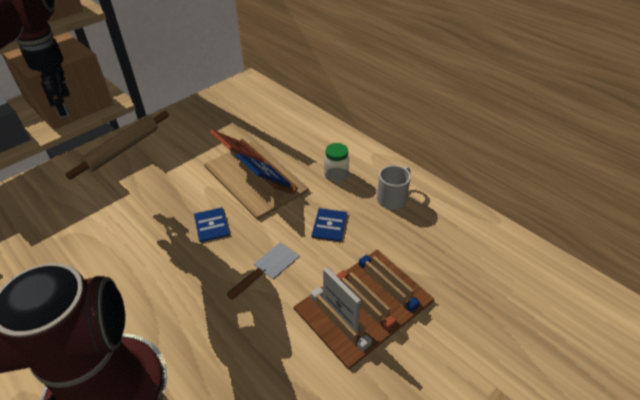

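The scene picture shows the blue tile at about (382,235) and the terracotta at (433,277) on the stand. The rack is at about (283,153): blue slot outermost, red in the middle, white tile in the third. The small blue tiles at (303,214) and (430,217) are decoys. The side picture shows the rack at (365,310) and the stand at (257,170).

Run:
```python
from h import *
import pickle
o,D=pickle.load(open("d0.pkl","rb"))
def crop(n,x,y,w=110,h=None):
    h=int(w*.75); im=D[n]["image"][y:y+h,x:x+w]
    c=cv2.resize(im,(400,300),interpolation=cv2.INTER_CUBIC)
    return cv2.convertScaleAbs(c,alpha=1.6)
m=np.vstack([np.hstack([crop("scene",325,190,160),crop("scene",220,85,130)]),np.hstack([crop("side",200,120,120),crop("side",290,245,150)])])
cv2.imwrite("pics/m.png",m)
```

```text
(no output)
```

View pics/m.png

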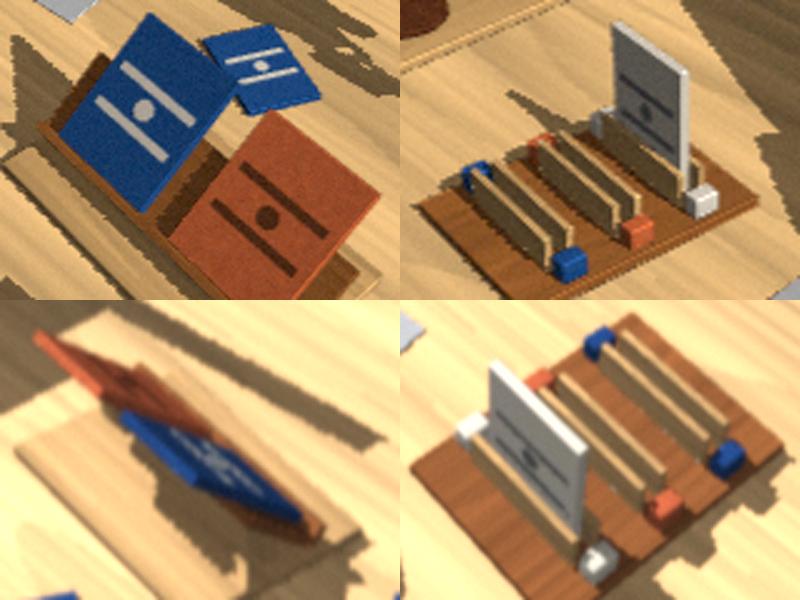

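```bash
cat > fit.py <<'E'
from h import *
import pickle
from scipy.optimize import least_squares
o,D=pickle.load(open("d0.pkl","rb"))
def proj(n,P):
    d=D[n];K=np.array([[d["fx"],0,d["cx"]],[0,d["fy"],d["cy"]],[0,0,1]])
    return cv2.projectPoints(np.float64(P),np.float64(d["rvec"]),np.float64(d["tvec"]),K,None)[0][:,0]
def fit(obs,x0,tilt=0):
    def res(x,full=False):
        Rm=R.from_euler("z",x[3]).as_matrix()@R.from_euler("y",tilt).as_matrix()
        return np.concatenate([(proj(n,np.array([p for p,_ in l])@Rm.T+x[:3])-np.array([q for _,q in l])).ravel() for n,l in obs.items()])
    s=least_squares(res,x0,loss="soft_l1");print(np.round(s.x,4).tolist(),"yawdeg",np.degrees(s.x[3]).round(2));print(np.round(res(s.x).reshape(-1,2),1).tolist());return s.x
rack=dict(scene=[((.125,-.09,.012),(225.8,151.6)),((-.125,.09,.012),(336,150)),((.081,-.06,.047),(243.7,140.9)),((.081,.06,.047),(268.1,163.7)),((.059,.06,.047),(275.6,160.7)),((.011,.06,.047),(289.5,152.6)),((-.011,.06,.047),(297,149.7))],
side=[((-.125,.09,.012),(294.5,308.75)),((.125,.09,.012),(377,250.6)),((.125,-.09,.012),(433.3,300.5)),((.081,-.06,.047),(410.8,293.8)),((.081,.06,.047),(374.4,257.4)),((.059,.06,.047),(366.9,262.6)),((.059,-.06,.047),(405.5,300.1)),((.011,.06,.047),(350.8,274.3)),((.011,-.06,.047),(387.5,311.8)),((-.011,.06,.047),(342.5,281.8))])
# tile corners on front face, tile frame: tilt about y so z->(-s,0,s)
t=-np.pi/4
c=lambda y,z:(.005,y*.05,z*.065)
blue=dict(scene=[(c(-1,1),(385,195.6)),(c(1,1),(421,224.8)),(c(1,-1),(383,274)),(c(-1,-1),(348.2,244))],side=[(c(1,1),(237.5,153.3)),(c(-1,1),(263,171)),(c(-1,-1),(290,185))])
red=dict(scene=[(c(-1,1),(433.8,234)),(c(1,1),(477.4,268)),(c(-1,-1),(391,286))],side=[(c(1,1),(211.4,129.3)),(c(-1,1),(230.6,144.6))])
if __name__=="__main__":
    fit(rack,[.5,-.2,0,0]); fit(blue,[.55,.25,.08,0],t); fit(red,[.55,.36,.08,0],t)
E
python3 fit.py
```

```text
[0.4906, -0.2245, -0.0076, -0.0877] yawdeg -5.02
[[0.0, -0.0], [0.6, -0.0], [0.0, -0.1], [-0.2, -0.1], [-0.5, -0.4], [0.8, 0.6], [0.0, 0.4], [-1.3, -0.4], [0.0, 0.3], [1.2, 0.3], [1.8, -0.3], [-0.9, 1.4], [-0.6, 1.1], [-0.1, -1.1], [-0.5, 0.5], [1.6, -0.2], [0.3, -1.8]]
[0.5655, 0.2006, 0.0767, -0.0818] yawdeg -4.69
[[-0.4, -0.5], [0.4, -0.9], [-1.5, 1.7], [0.1, 0.4], [-0.9, -0.4], [-4.1, 2.2], [1.0, -0.6]]
[0.5792, 0.3305, 0.0793, -0.0906] yawdeg -5.19
[[-0.6, -0.5], [-0.1, 0.5], [0.7, 0.0], [-0.3, -1.6], [0.2, 1.2]]
```

```bash
cat > to.py <<'E'
# usage: to.py tile px py pz yaw dist  (TCP at tile centre + dist up the tile) | down x y z yaw
import sys
from h import *
a=list(map(float,sys.argv[2:]))
o=ctrl.get_obs()
Y=R.from_euler("z",a[3],degrees=True)
tilt=-45 if sys.argv[1]=="tile" else 0
T=Y*R.from_euler("y",tilt,degrees=True)   # tile axes
M=T.as_matrix(); Rt=R.from_matrix(np.c_[M[:,1],M[:,0],-M[:,2]])
p=np.array(a[:3])+(M[:,2]*a[4] if tilt else 0)
Rc=R.from_rotvec(o["tool_rot"])
print("target",p.round(4),"cur",o["tool_pos"].round(4),"t",round(o["t"],2))
print("shift",Rc.inv().apply(p-o["tool_pos"]).round(4).tolist(),"turn",(Rc.inv()*Rt).as_rotvec().round(3).tolist())
E
python3 to.py tile .5655 .2006 .0767 -5 .145
```

```text
target [0.4634 0.2095 0.1792] cur [0.2647 0.5656 0.2303] t 0.15
shift [-0.3309, -0.2382, 0.0514] turn [-0.685, -0.477, 1.154]
```

```bash
python3 -m jog '[[[-0.08,-0.06,0],[-0.1,-0.07,0.15]],[[-0.16,-0.12,0],[-0.2,-0.14,0.3]],[[-0.2,-0.15,0],[-0.3,-0.2,0.45]],[[-0.25,-0.18,0],[-0.4,-0.27,0.6]],[[-0.25,-0.18,0.0],[-0.45,-0.31,0.7]]]' 0.6 60; python3 to.py tile .5655 .2006 .0767 -5 .145
```

```text
t: 0.65
tool_pos: [0.3862, 0.3454, 0.2311]
tool_rot: [1.378, 2.403, 0.445]
contact_force: [0.4, -0.2, 0.1]
opening: 0.0513
grip_force: 0.0
target [0.4634 0.2095 0.1792] cur [0.3862 0.3454 0.2311] t 0.65
shift [-0.1481, -0.0285, 0.066] turn [-0.293, -0.235, 0.555]
```

```bash
python3 -m jog '[[[-0.04,-0.01,0.015],[-0.06,-0.05,0.11]],[[-0.08,-0.015,0.03],[-0.12,-0.1,0.22]],[[-0.12,-0.02,0.045],[-0.18,-0.15,0.34]],[[-0.148,-0.028,0.06],[-0.24,-0.19,0.45]],[[-0.148,-0.0285,0.066],[-0.293,-0.235,0.555]]]'; python3 -m jog '[[[0,0,0],[0,0,0]]]'; python3 to.py tile .5655 .2006 .0767 -5 .145
python3 - <<'E'
from h import *
import pickle
o,d=grab("wrist","pics/w1.png");pickle.dump((o,d),open("w1.pkl","wb"))
E
```

```text
t: 1.15
tool_pos: [0.4629, 0.2075, 0.1776]
tool_rot: [1.821, 1.689, 0.679]
contact_force: [-0.5, -0.3, -0.6]
opening: 0.051
grip_force: 0.0
t: 1.25
tool_pos: [0.4615, 0.2104, 0.1767]
tool_rot: [1.815, 1.702, 0.677]
contact_force: [-0.1, 0.6, -0.7]
opening: 0.0512
grip_force: 0.0
target [0.4634 0.2095 0.1792] cur [0.4615 0.2104 0.1767] t 1.25
shift [-0.0008, 0.0031, -0.0005] turn [-0.016, -0.005, 0.021]
```

View pics/w1.png

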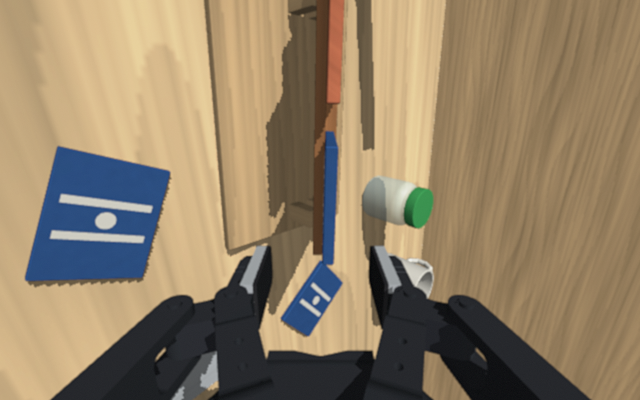

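The wrist view shows the blue tile edge-on between the open fingers, its top edge running from (331,133) to (328,263). I'll compare that with the projected fit.

```bash
cat > wr.py <<'E'
from h import *
def ptool(d,P,o):   # world points -> wrist pixels
    q=R.from_rotvec(o["tool_rot"]).inv().apply(np.atleast_2d(P)-o["tool_pos"])
    m=np.array(d["mount"]);c=(q-m[:3,3])@m[:3,:3]
    return np.c_[d["fx"]*c[:,0]/c[:,2]+d["cx"],d["fy"]*c[:,1]/c[:,2]+d["cy"]],c[:,2]
E
python3 - <<'E'
from wr import *
import pickle
o,d=pickle.load(open("w1.pkl","rb"))
for C,y in(((.5655,.2006,.0767),-5),((.5792,.3305,.0793),-5)):
    M=(R.from_euler("z",y,degrees=True)*R.from_euler("y",-45,degrees=True)).as_matrix()
    P=np.array([[s*.005,w*.05,.065] for w in(1,-1) for s in(-1,1)])@M.T+C
    u,z=ptool(d,P,o);print(u.round(1).tolist(),z.round(3))
im=d["image"].astype(int)
b=(im[:,:,0]>im[:,:,2]+40)&(im[:,:,0]>60)
for r in(140,160,180,200,220,240): 
    x=np.where(b[r,300:350])[0]+300;print(r,x.min(),x.max())
c=np.where(b[100:300,331])[0]+100;print(c.min(),c.max())
E
```

```text
[[321.2, 145.8], [334.7, 146.1], [318.6, 265.0], [330.4, 265.4]] [0.22  0.22  0.251 0.251]
[[331.8, -72.0], [348.4, -71.7], [327.1, 102.4], [341.2, 102.7]] [0.179 0.179 0.21  0.21 ]
140 326 334
160 325 336
180 325 335
200 324 335
220 324 334
240 323 333
132 299
```

```bash
python3 to.py tile .5672 .2005 .0784 -5 .025
```

```text
target [0.5496 0.202  0.0961] cur [0.4621 0.2113 0.1785] t 1.3
shift [-0.0025, 0.0057, 0.1204] turn [-0.015, -0.007, 0.023]
```

```bash
python3 -m jog '[[[-0.0025,0.0045,0.03],[-0.015,-0.007,0.023]],[[-0.0025,0.0045,0.06],[-0.015,-0.007,0.023]],[[-0.0025,0.0045,0.085],[-0.015,-0.007,0.023]],[[-0.0025,0.0045,0.105],[-0.015,-0.007,0.023]],[[-0.0025,0.0045,0.12],[-0.015,-0.007,0.023]]]'; python3 -m jog '[[[0,0,0],[0,0,0]],[[0,0,0],[0,0,0]]]'; python3 to.py tile .5672 .2005 .0784 -5 .025;python3 - <<'E'
from h import *
grab("wrist","pics/w2.png")
E
```

```text
t: 1.8
tool_pos: [0.5509, 0.2027, 0.0975]
tool_rot: [1.823, 1.669, 0.695]
contact_force: [-0.3, 0.7, 0.3]
opening: 0.0514
grip_force: 0.0
t: 2.0
tool_pos: [0.55, 0.2026, 0.0982]
tool_rot: [1.824, 1.668, 0.696]
contact_force: [-0.4, 0.5, 0.6]
opening: 0.0508
grip_force: 0.0
target [0.5496 0.202  0.0961] cur [0.55   0.2026 0.0982] t 2.0
shift [-0.0006, -0.0018, 0.0012] turn [0.003, -0.0, -0.002]
```

View pics/w2.png

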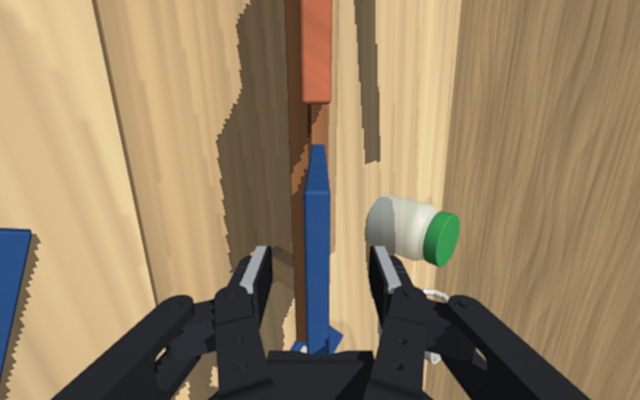

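The blue tile's top edge is at x≈317, 3 px left of the finger midline, and is well inside the fingers. I'll shift slightly and close.

```bash
python3 -m jog '[[[0,-0.0013,0],[0,0,0]],[[0,-0.0013,0],[0,0,0]]]'; python3 -m jog '[[[0,0,0],[0,0,0]],[[0,0,0],[0,0,0]],[[0,0,0],[0,0,0]],[[0,0,0],[0,0,0]],[[0,0,0],[0,0,0]]]' 0 70 ; python3 -m jog '[[[0,0,0],[0,0,0]],[[0,0.004,-0.004],[0,0,0]],[[0,0.01,-0.01],[0,0,0]],[[0,0.02,-0.02],[0,0,0]],[[0,0.035,-0.035],[0,0,0]]]'
```

```text
t: 2.25
tool_pos: [0.5486, 0.2027, 0.0974]
tool_rot: [1.825, 1.667, 0.698]
contact_force: [0.5, -0.7, 0.3]
opening: 0.0513
grip_force: 0.0
t: 2.75
tool_pos: [0.5491, 0.2026, 0.0972]
tool_rot: [1.825, 1.666, 0.697]
contact_force: [-3.9, -0.8, 4.7]
opening: 0.009
grip_force: 69.0
t: 3.25
tool_pos: [0.547, 0.2015, 0.144]
tool_rot: [1.828, 1.669, 0.691]
contact_force: [-0.3, -0.8, -1.3]
opening: 0.0092
grip_force: 68.3
```

```bash
python3 -m jog '[[[0,0.025,-0.025],[0,0,0]],[[0,0.05,-0.05],[0,0,0]],[[0,0.075,-0.075],[0,0,0]],[[0,0.085,-0.085],[0,0,0]],[[0,0.085,-0.085],[0,0,0]]]';python3 to.py down .5603 -.2306 .25 -5
```

```text
t: 3.75
tool_pos: [0.549, 0.2022, 0.2694]
tool_rot: [1.824, 1.664, 0.701]
contact_force: [0.9, -0.1, -1.8]
opening: 0.0092
grip_force: 68.4
target [ 0.5603 -0.2306  0.25  ] cur [0.549  0.2022 0.2694] t 3.75
shift [-0.4301, 0.0229, 0.048] turn [0.793, -0.003, -0.005]
```

```bash
python3 -m jog '[[[-0.03,0,0],[0.06,0,0]],[[-0.065,0.0,0.0],[0.14,0,0]],[[-0.105,0.002,0.002],[0.22,0,0]],[[-0.145,0.004,0.005],[0.3,0,0]],[[-0.185,0.006,0.01],[0.38,0,0]]]';python3 to.py down .5603 -.2306 .25 -5
```

```text
t: 4.25
tool_pos: [0.5413, 0.0152, 0.2599]
tool_rot: [2.083, 1.903, 0.391]
contact_force: [1.0, -0.0, -2.1]
opening: 0.0094
grip_force: 68.4
target [ 0.5603 -0.2306  0.25  ] cur [0.5413 0.0152 0.2599] t 4.25
shift [-0.2431, 0.0342, 0.0244] turn [0.401, -0.003, -0.003]
```

```bash
python3 -m jog '[[[-0.045,0.007,0.005],[0.08,0,0]],[[-0.09,0.014,0.01],[0.16,0,0]],[[-0.135,0.021,0.015],[0.24,0,0]],[[-0.18,0.028,0.02],[0.32,0,0]],[[-0.215,0.032,0.024],[0.4,0,0]]]';python3 -m jog '[[[-0.01,0,0],[0,0,0]],[[-0.02,0,0],[0,0,0]],[[-0.024,0,0],[0,0,0]],[[-0.024,0,0],[0,0,0]],[[-0.024,0,0],[0,0,0]]]';python3 to.py down .5603 -.2306 .25 -5
python3 - <<'E'
from h import *
import pickle
o,d=grab("wrist","pics/w3.png");o2,d2=grab("side","pics/s3.png");o3,d3=grab("scene","pics/c3.png");pickle.dump((o,d,d2,d3),open("w3.pkl","wb"))
E
```

```text
t: 4.75
tool_pos: [0.561, -0.2035, 0.2494]
tool_rot: [-2.32, -2.115, -0.005]
contact_force: [0.5, 0.3, -0.9]
opening: 0.0093
grip_force: 68.3
t: 5.25
tool_pos: [0.5599, -0.2237, 0.2533]
tool_rot: [2.314, 2.117, 0.013]
contact_force: [1.1, -0.9, -1.2]
opening: 0.0093
grip_force: 69.0
target [ 0.5603 -0.2306  0.25  ] cur [ 0.5599 -0.2237  0.2533] t 5.25
shift [-0.0068, 0.001, 0.0033] turn [0.009, -0.003, -0.002]
```

View pics/w3.png

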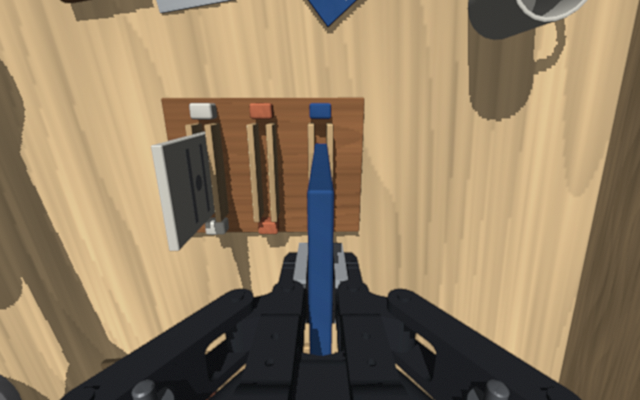

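The carried tile hangs upright at x≈320. Beyond it, the blue +y tab is at (320,110) and the rails are at x≈311–331, so it is nearly aligned. I'll check the lateral offset numerically from the tabs.

```bash
cat > tabs.py <<'E'
from wr import *
from scipy.optimize import least_squares
def boxes(im):
    im=im.astype(int);B,G,Rr=im[:,:,0],im[:,:,1],im[:,:,2]
    return dict(blue=((B>Rr+35)),red=((Rr>1.9*G)&(Rr-B>70)&(Rr>110)))
def bb(mask,win):
    x0,y0,x1,y1=win;m=mask[y0:y1,x0:x1].astype(np.uint8)
    n,l,s,c=cv2.connectedComponentsWithStats(m);i=1+np.argmax(s[1:,4]);s=s[i]
    return np.array([x0+s[0],y0+s[1],x0+s[0]+s[2],y0+s[1]+s[3]]),s[4]
def pred(x,sx,sy,d,o):
    P=np.array([[sx+i*.013,sy*.0745+j*.009,.012+k*.022] for i in(-1,1) for j in(-1,1) for k in(0,1)])
    u,_=ptool(d,R.from_euler("z",x[2]).apply(P)+[x[0],x[1],0],o);return np.r_[u.min(0),u.max(0)]
E
python3 - <<'E'
from tabs import *
import pickle
o,d,_,_=pickle.load(open("w3.pkl","rb"))
m=boxes(d["image"])
obs=[(.07,1,bb(m["blue"],(300,98,340,118))),(0,1,bb(m["red"],(245,98,280,122))),(0,-1,bb(m["red"],(250,215,285,240)))]
x0=[.4906,-.2245,np.radians(-5)]
for sx,sy,(b,a) in obs: print(b,a,pred(x0,sx,sy,d,o).round(1))
s=least_squares(lambda x:np.concatenate([(pred(x,sx,sy,d,o)-b)[[0,1,2]] for sx,sy,(b,a) in obs[:2]]+[(pred(x,0,-1,d,o)-obs[2][2][0])[[0,2]]]),x0,loss="soft_l1",x_scale=[.1,.1,1])
print(s.x,np.degrees(s.x[2]),s.fun.round(1))
c,sn=np.cos(s.x[2]),np.sin(s.x[2]);print("blue",s.x[0]+.07*c,s.x[1]+.07*sn)
E
```

```text
Traceback (most recent call last):
  File "tabs.py", line 8, in bb
    n,l,s,c=cv2.connectedComponentsWithStats(m);i=1+np.argmax(s[1:,4]);s=s[i]
                                                    ~~~~~~~~~^^^^^^^^^
ValueError: attempt to get argmax of an empty sequence
```

```bash
sed -i 's/red=.*$/red=((Rr>1.5*G)\&(Rr>1.7*B)\&(Rr>125)))/' tabs.py
cat > fitr.py <<'E'
import sys,pickle
from tabs import *
o,d=pickle.load(open("w3.pkl","rb"))[:2]
im=d["image"]
for r,c in((107,320),(110,261),(228,268),(200,285),(180,255),(115,261)):print((r,c),im[r,c].tolist(),end=" ")
print()
m=boxes(im)
obs=[(.07,1,bb(m["blue"],(300,98,340,118))),(0,1,bb(m["red"],(245,98,280,122))),(0,-1,bb(m["red"],(250,215,285,240)))]
x0=[.4906,-.2245,np.radians(-5)]
for sx,sy,(b,a) in obs: print(b,a,pred(x0,sx,sy,d,o).round(1))
s=least_squares(lambda x:np.concatenate([(pred(x,sx,sy,d,o)-b)[[0,1,2]] for sx,sy,(b,a) in obs[:2]]+[(pred(x,0,-1,d,o)-obs[2][2][0])[[0,2]]]),x0,loss="soft_l1",x_scale=[.1,.1,1])
print(s.x,np.degrees(s.x[2]),s.fun.round(1))
c,sn=np.cos(s.x[2]),np.sin(s.x[2]);print("blue",s.x[0]+.07*c,s.x[1]+.07*sn)
E
python3 fitr.py
```

```text
(107, 320) [129, 77, 44] (110, 261) [73, 103, 181] (228, 268) [74, 104, 182] (200, 285) [58, 89, 133] (180, 255) [97, 133, 159] (115, 261) [69, 97, 171] 
[310 103 331 118] 305 [307.3 104.7 329.7 121. ]
[249 102 272 118] 344 [246.7 104.9 272.8 121.3]
[258 216 277 234] 212 [255.8 217.9 278.3 236.8]
[ 0.49184769 -0.22150729 -0.10170801] -5.827439438486899 [-0.9 -0.1  0.6 -0.6  0.2  2.2 -2.4  1.1]
blue 0.5614859441149993 -0.22861458494901304
```

```bash
python3 to.py down .5615 -.229 .158 -5.3
```

```text
target [ 0.5615 -0.229   0.158 ] cur [ 0.5601 -0.224   0.2535] t 5.4
shift [-0.0051, 0.001, 0.0955] turn [0.009, -0.002, 0.004]
```

```bash
python3 -m jog '[[[-0.002,0.001,0.025],[0.009,0,0.004]],[[-0.004,0.001,0.05],[0.009,0,0.004]],[[-0.005,0.001,0.07],[0.009,0,0.004]],[[-0.005,0.001,0.085],[0.009,-0.002,0.004]],[[-0.005,0.001,0.095],[0.009,-0.002,0.004]]]';python3 -m jog '[[[0,0,0],[0,0,0]],[[0,0,0],[0,0,0]]]';python3 to.py down .5615 -.229 .158 -5.3
python3 - <<'E'
from h import *
import pickle
o,d=grab("wrist","pics/w4.png");o3,d3=grab("scene","pics/c4.png");o2,d2=grab("side","pics/s4.png");pickle.dump((o,d,d2,d3),open("w4.pkl","wb"))
a=cv2.resize(d["image"][60:360,220:420],(400,600),interpolation=cv2.INTER_CUBIC)
f=lambda I,x,y:cv2.convertScaleAbs(cv2.resize(I[y:y+105,x:x+140],(400,300),interpolation=cv2.INTER_CUBIC),alpha=1.5)
cv2.imwrite("pics/m4.png",np.hstack([a,np.vstack([f(d3["image"],210,85),f(d2["image"],310,210)])]))
E
```

```text
t: 5.9
tool_pos: [0.5611, -0.2291, 0.1568]
tool_rot: [-2.321, -2.114, 0.0]
contact_force: [-0.9, -0.3, -1.9]
opening: 0.0089
grip_force: 68.9
t: 6.1
tool_pos: [0.5619, -0.2298, 0.1589]
tool_rot: [2.323, 2.115, 0.001]
contact_force: [-0.3, -0.5, -1.8]
opening: 0.0089
grip_force: 68.8
target [ 0.5615 -0.229   0.158 ] cur [ 0.5619 -0.2298  0.1589] t 6.1
shift [0.0008, -0.0005, 0.0009] turn [0.001, 0.0, -0.001]
```

View pics/m4.png

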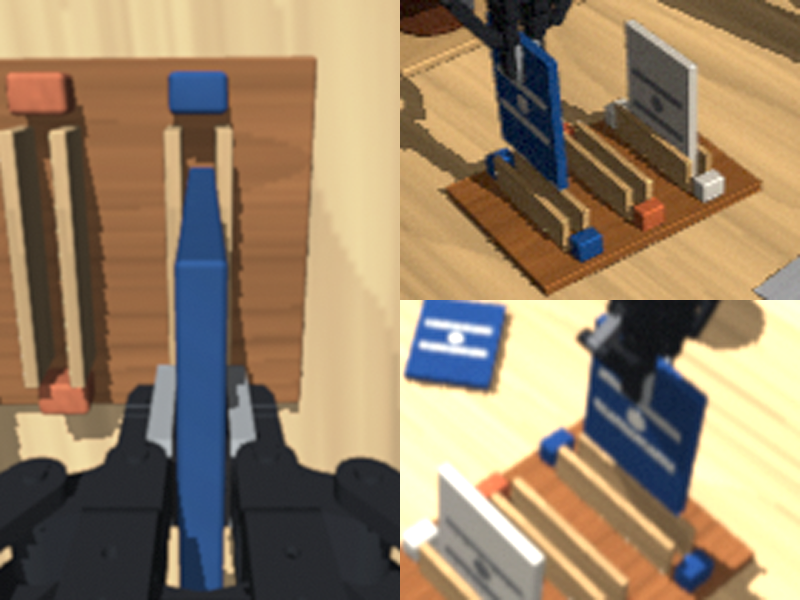

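The montage shows the slot inner edges at 182 and 216 (middle 199) and the tile's bottom edge at 190–213 (middle 201.5). That is about 1 mm off, and the tile is upright and parallel. I'll shift −1 mm along tool y and descend.

```bash
python3 -m jog '[[[0,-0.001,0],[0,0,0]],[[0,-0.001,0.008],[0,0,0]],[[0,-0.001,0.016],[0,0,0]],[[0,-0.001,0.023],[0,0,0]],[[0,-0.001,0.03],[0,0,0]]]';python3 -m jog '[[[0,0,0.005],[0,0,0]],[[0,0,0.01],[0,0,0]],[[0,0,0.014],[0,0,0]],[[0,0,0.017],[0,0,0]],[[0,0,0.017],[0,0,0]]]'
```

```text
t: 6.75
tool_pos: [0.56, -0.2294, 0.1267]
tool_rot: [-2.322, -2.113, 0.001]
contact_force: [0.1, 0.1, -1.7]
opening: 0.0091
grip_force: 69.0
t: 7.25
tool_pos: [0.5602, -0.2295, 0.1105]
tool_rot: [-2.322, -2.114, 0.0]
contact_force: [0.8, 0.2, -2.0]
opening: 0.0094
grip_force: 69.0
```

No side load. I'll creep down until contact.

```bash
python3 -m jog '[[[0,0,0.0015],[0,0,0]],[[0,0,0.003],[0,0,0]],[[0,0,0.0045],[0,0,0]],[[0,0,0.006],[0,0,0]],[[0,0,0.006],[0,0,0]]]';python3 -m jog '[[[0,0,0.0005],[0,0,0]],[[0,0,0.001],[0,0,0]],[[0,0,0.0015],[0,0,0]],[[0,0,0.002],[0,0,0]],[[0,0,0.002],[0,0,0]]]'
```

```text
t: 7.75
tool_pos: [0.5603, -0.2295, 0.1047]
tool_rot: [-2.322, -2.114, 0.0]
contact_force: [0.3, -0.0, -2.1]
opening: 0.009
grip_force: 69.0
t: 8.25
tool_pos: [0.5604, -0.2296, 0.1029]
tool_rot: [-2.323, -2.114, 0.0]
contact_force: [0.1, -0.2, -1.4]
opening: 0.0092
grip_force: 69.0
```

```bash
python3 -m jog '[[[0,0,0.0004],[0,0,0]],[[0,0,0.0008],[0,0,0]],[[0,0,0.0012],[0,0,0]],[[0,0,0.0015],[0,0,0]],[[0,0,0.0015],[0,0,0]]]';python3 -m jog '[[[0,0,0.0004],[0,0,0]],[[0,0,0.0008],[0,0,0]],[[0,0,0.0012],[0,0,0]],[[0,0,0.0015],[0,0,0]],[[0,0,0.0015],[0,0,0]]]'
```

```text
t: 8.75
tool_pos: [0.5607, -0.2297, 0.1023]
tool_rot: [-2.323, -2.115, -0.0]
contact_force: [-2.8, 1.1, 3.0]
opening: 0.009
grip_force: 69.8
t: 9.25
tool_pos: [0.5609, -0.2297, 0.1023]
tool_rot: [-2.323, -2.115, -0.0]
contact_force: [-4.2, 2.8, 10.8]
opening: 0.009
grip_force: 70.8
```

Floor contact is at TCP z=0.102, as predicted. I'll relax the push, open and retract.

```bash
python3 -m jog '[[[0,0,-0.001],[0,0,0]],[[0,0,-0.001],[0,0,0]]]' - 20; python3 -m jog '[[[0,0,0],[0,0,0]],[[0,0,0],[0,0,0]],[[0,0,0],[0,0,0]],[[0,0,0],[0,0,0]],[[0,0,0],[0,0,0]]]' 0.5; python3 -m jog '[[[0,0,-0.01],[0,0,0]],[[0,0,-0.03],[0,0,0]],[[0,0,-0.06],[0,0,0]],[[0,0,-0.1],[0,0,0]],[[0,0,-0.14],[0,0,0]]]'
python3 - <<'E'
from h import *
import pickle
o,d=grab("wrist","pics/w5.png");o3,d3=grab("scene","pics/c5.png");o2,d2=grab("side","pics/s5.png");pickle.dump((o,d,d2,d3),open("w5.pkl","wb"))
a=cv2.resize(d["image"],(800,500))
f=lambda I,x,y:cv2.convertScaleAbs(cv2.resize(I[y:y+105,x:x+140],(400,300),interpolation=cv2.INTER_CUBIC),alpha=1.5)
cv2.imwrite("pics/m5.png",np.vstack([cv2.resize(d["image"],(480,300)),np.zeros((0,480,3),np.uint8)]) if 0 else np.vstack([np.hstack([f(d3["image"],210,85),f(d2["image"],310,210)]),np.hstack([cv2.resize(d["image"],(480,300)),np.zeros((300,320,3),np.uint8)])]))
E
python3 to.py tile .581 .3305 .081 -5 .145
```

```text
t: 9.45
tool_pos: [0.5608, -0.2297, 0.1023]
tool_rot: [2.323, 2.115, 0.0]
contact_force: [-1.5, 1.8, 6.8]
opening: 0.0094
grip_force: 70.2
t: 9.95
tool_pos: [0.5604, -0.2296, 0.1008]
tool_rot: [-2.323, -2.114, 0.0]
contact_force: [0.5, -0.0, -0.2]
opening: 0.0427
grip_force: 0.0
t: 10.45
tool_pos: [0.5602, -0.2295, 0.2428]
tool_rot: [-2.323, -2.114, 0.0]
contact_force: [0.1, 0.1, -0.1]
opening: 0.0428
grip_force: 0.0
target [0.4789 0.3394 0.1835] cur [ 0.5625 -0.2308  0.2467] t 10.6
shift [0.5601, -0.1372, 0.0603] turn [-0.777, 0.006, -0.005]
```

View pics/m5.png

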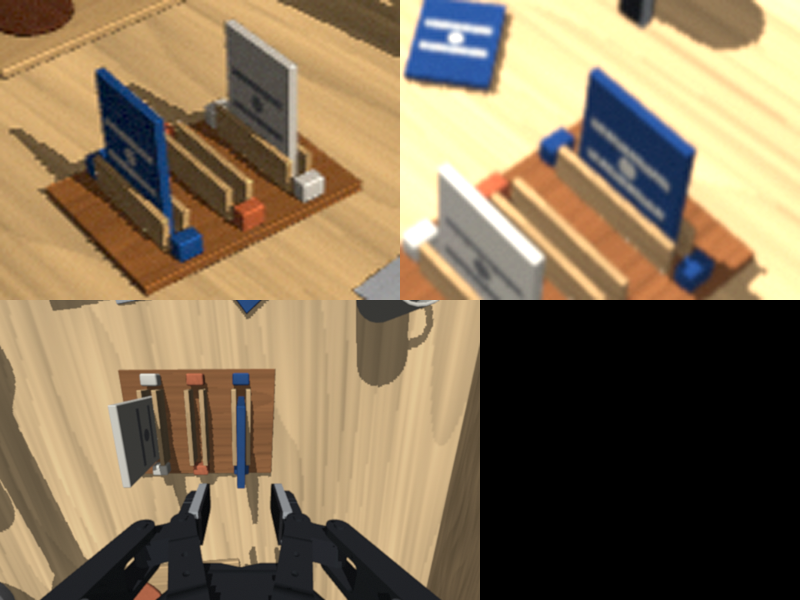

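Blue stands seated in the blue slot, and white is undisturbed. Next I go to the red tile, staying high.

```bash
python3 -m jog '[[[0.04,-0.01,0],[-0.06,0,0]],[[0.09,-0.02,0],[-0.12,0,0]],[[0.14,-0.035,0],[-0.2,0,0]],[[0.19,-0.05,0],[-0.27,0,0]],[[0.24,-0.065,0],[-0.35,0,0]]]' 0.6 70;python3 to.py tile .581 .3305 .081 -5 .165
```

```text
t: 11.1
tool_pos: [0.5187, 0.0094, 0.24]
tool_rot: [2.118, 1.926, 0.343]
contact_force: [1.3, -0.4, 0.8]
opening: 0.0513
grip_force: 0.0
target [0.4648 0.3407 0.1977] cur [0.5187 0.0094 0.24  ] t 11.1
shift [0.3246, -0.0947, 0.0109] turn [-0.434, 0.003, -0.007]
```

```bash
python3 -m jog '[[[0.045,-0.015,-0.002],[-0.07,0,0]],[[0.09,-0.03,-0.004],[-0.14,0,0]],[[0.135,-0.045,-0.005],[-0.21,0,0]],[[0.18,-0.06,-0.005],[-0.28,0,0]],[[0.225,-0.075,-0.005],[-0.35,0,0]]]';python3 to.py tile .581 .3305 .081 -5 .145
```

```text
t: 11.6
tool_pos: [0.4678, 0.2398, 0.2198]
tool_rot: [1.887, 1.717, 0.631]
contact_force: [0.4, -0.6, -0.7]
opening: 0.0512
grip_force: 0.0
target [0.4789 0.3394 0.1835] cur [0.4678 0.2398 0.2198] t 11.6
shift [0.1002, -0.0222, 0.0289] turn [-0.083, 0.003, -0.006]
```

```bash
python3 -m jog '[[[0.04,-0.01,0.01],[-0.04,0,0]],[[0.075,-0.015,0.02],[-0.083,0,0]],[[0.1,-0.022,0.029],[-0.083,0,0]],[[0.1,-0.022,0.029],[-0.083,0,0]]]';python3 -m jog '[[[0,0,0],[0,0,0]],[[0,0,0],[0,0,0]],[[0,0,0],[0,0,0]]]'
python3 - <<'E'
from wr import *
o,d=grab("wrist","pics/w6.png")
M=(R.from_euler("z",-5,degrees=True)*R.from_euler("y",-45,degrees=True)).as_matrix()
P=np.array([[s*.005,w*.05,.065] for w in(1,-1) for s in(-1,1)])@M.T+[.581,.3305,.081]
u,z=ptool(d,P,o);print(u.round(1).tolist(),z.round(3))
im=d["image"].astype(int)
b=(im[:,:,2]>1.5*im[:,:,1])&(im[:,:,2]>1.7*im[:,:,0])&(im[:,:,2]>125)
for r in range(130,290,15):
    x=np.where(b[r,290:350])[0]+290
    if len(x):print(r,x.min(),x.max())
c=np.where(b[100:320,315:335].sum(1)>3)[0]+100;print(c.min(),c.max())
E
python3 to.py tile .581 .3305 .081 -5 .025
```

```text
t: 12.0
tool_pos: [0.4785, 0.3392, 0.1796]
tool_rot: [1.83, 1.674, 0.681]
contact_force: [-0.8, -0.5, 0.6]
opening: 0.0512
grip_force: 0.0
t: 12.3
tool_pos: [0.4807, 0.3368, 0.1848]
tool_rot: [1.833, 1.665, 0.688]
contact_force: [-0.3, -0.0, 0.1]
opening: 0.0513
grip_force: 0.0
[[310.3, 140.6], [323.9, 140.5], [312.4, 260.7], [324.3, 260.7]] [0.218 0.218 0.25  0.25 ]
130 312 320
145 307 319
160 308 319
175 308 319
190 308 319
205 309 320
220 309 320
235 309 321
250 309 321
126 261
target [0.5634 0.332  0.0987] cur [0.4808 0.3368 0.1849] t 12.35
shift [0.003, -0.0022, 0.1195] turn [-0.002, 0.005, -0.007]
```

View pics/w6.png

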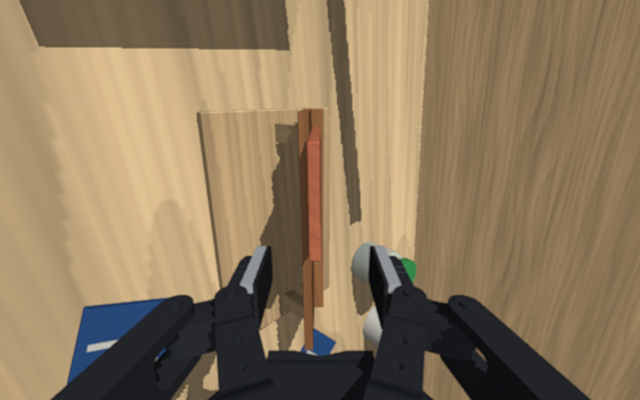

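The terracotta tile's top edge is at x≈308–320, rows 141–261, which is 5 mm to −y of the tool axis. The small blue decoy is beneath it and clear.

```bash
python3 -m jog '[[[0.003,-0.005,0.03],[0,0.005,-0.007]],[[0.003,-0.005,0.06],[0,0.005,-0.007]],[[0.003,-0.005,0.085],[0,0.005,-0.007]],[[0.003,-0.005,0.105],[0,0.005,-0.007]],[[0.003,-0.005,0.12],[0,0.005,-0.007]]]'; python3 -m jog '[[[0,0,0],[0,0,0]],[[0,0,0],[0,0,0]]]'
python3 - <<'E'
from wr import *
o,d=grab("wrist","pics/w7.png")
im=d["image"].astype(int)
b=(im[:,:,2]>1.5*im[:,:,1])&(im[:,:,2]>1.7*im[:,:,0])&(im[:,:,2]>125)
for r in range(150,340,15):
    x=np.where(b[r,285:355])[0]+285
    if len(x):print(r,x.min(),x.max())
E
python3 to.py tile .5789 .3305 .0789 -5 .025
```

```text
t: 12.85
tool_pos: [0.5622, 0.3318, 0.0949]
tool_rot: [1.826, 1.674, 0.689]
contact_force: [0.1, -0.0, -0.1]
opening: 0.0513
grip_force: 0.0
t: 13.05
tool_pos: [0.5615, 0.3325, 0.0959]
tool_rot: [1.826, 1.674, 0.69]
contact_force: [-0.4, 0.3, -0.9]
opening: 0.0514
grip_force: 0.0
150 315 328
165 314 330
180 312 331
195 309 333
210 310 333
225 310 333
240 310 333
255 310 333
270 310 332
285 310 332
300 311 332
315 311 332
330 311 331
target [0.5613 0.332  0.0966] cur [0.5615 0.333  0.0964] t 13.1
shift [-0.0009, 0.0001, -0.0002] turn [-0.002, -0.001, 0.001]
```

```bash
python3 -m jog '[[[0,0.0005,0],[0,0,0]],[[0,0.0005,0],[0,0,0]],[[0,0.0005,0],[0,0,0]],[[0,0.0005,0],[0,0,0]],[[0,0.0005,0],[0,0,0]]]' 0 70 ; python3 -m jog '[[[0,0,0],[0,0,0]],[[0,0.004,-0.004],[0,0,0]],[[0,0.01,-0.01],[0,0,0]],[[0,0.02,-0.02],[0,0,0]],[[0,0.035,-0.035],[0,0,0]]]'; python3 -m jog '[[[0,0.025,-0.025],[0,0,0]],[[0,0.05,-0.05],[0,0,0]],[[0,0.075,-0.075],[0,0,0]],[[0,0.1,-0.1],[0,0,0]],[[0,0.105,-0.105],[0,0,0]]]';python3 to.py down .4908 -.2232 .28 -5.2
```

```text
t: 13.6
tool_pos: [0.5616, 0.3335, 0.0966]
tool_rot: [1.825, 1.675, 0.691]
contact_force: [-6.6, -0.7, 6.3]
opening: 0.0094
grip_force: 68.5
t: 14.1
tool_pos: [0.5607, 0.3323, 0.1437]
tool_rot: [1.826, 1.678, 0.685]
contact_force: [-0.5, 0.3, -1.9]
opening: 0.0094
grip_force: 68.2
t: 14.6
tool_pos: [0.5639, 0.3343, 0.3012]
tool_rot: [1.823, 1.671, 0.702]
contact_force: [1.1, 0.3, -0.5]
opening: 0.0094
grip_force: 68.4
target [ 0.4908 -0.2232  0.28  ] cur [0.5639 0.3343 0.3012] t 14.6
shift [-0.5618, -0.0309, -0.0053] turn [0.79, -0.007, 0.003]
```

```bash
python3 -m jog '[[[-0.03,-0.001,0],[0.05,0,0]],[[-0.07,-0.003,0],[0.11,0,0]],[[-0.115,-0.005,0],[0.18,0,0]],[[-0.16,-0.008,0],[0.25,0,0]],[[-0.205,-0.01,0],[0.32,0,0]]]';python3 to.py down .4908 -.2232 .28 -5.2
```

```text
t: 15.1
tool_pos: [0.5362, 0.1281, 0.2846]
tool_rot: [2.041, 1.876, 0.435]
contact_force: [0.4, -1.3, -1.8]
opening: 0.0095
grip_force: 68.3
target [ 0.4908 -0.2232  0.28  ] cur [0.5362 0.1281 0.2846] t 15.1
shift [-0.3539, -0.0162, -0.0023] turn [0.457, -0.0, 0.006]
```

```bash
python3 -m jog '[[[-0.045,-0.002,0],[0.09,0,0]],[[-0.09,-0.004,-0.002],[0.18,0,0]],[[-0.135,-0.006,-0.003],[0.27,0,0]],[[-0.18,-0.008,-0.003],[0.36,0,0.003]],[[-0.225,-0.01,-0.003],[0.45,0,0.006]]]';python3 to.py down .4908 -.2232 .28 -5.2
```

```text
t: 15.6
tool_pos: [0.5072, -0.0957, 0.284]
tool_rot: [2.318, 2.113, 0.009]
contact_force: [0.8, 0.2, -2.0]
opening: 0.0092
grip_force: 68.3
target [ 0.4908 -0.2232  0.28  ] cur [ 0.5072 -0.0957  0.284 ] t 15.6
shift [-0.1284, -0.0046, 0.0038] turn [0.007, -0.001, -0.002]
```

```bash
python3 -m jog '[[[-0.04,-0.001,0],[0.007,0,0]],[[-0.075,-0.002,0],[0.007,0,0]],[[-0.105,-0.004,0],[0.007,0,0]],[[-0.12,-0.004,0],[0.007,0,0]],[[-0.128,-0.0045,0.003],[0.007,0,0]]]';python3 -m jog '[[[0,0,0.02],[0,0,0]],[[0,0,0.05],[0,0,0]],[[0,0,0.08],[0,0,0]],[[0,0,0.1],[0,0,0]],[[0,0,0.11],[0,0,0]]]'; python3 -m jog '[[[0,0,0],[0,0,0]],[[0,0,0],[0,0,0]]]';python3 to.py down .4908 -.2232 .158 -5.2
python3 - <<'E'
from h import *
import pickle
o,d=grab("wrist","pics/w8.png");o3,d3=grab("scene","pics/c8.png");o2,d2=grab("side","pics/s8.png")
a=cv2.resize(d["image"][60:360,220:420],(400,600),interpolation=cv2.INTER_CUBIC)
f=lambda I,x,y:cv2.convertScaleAbs(cv2.resize(I[y:y+105,x:x+140],(400,300),interpolation=cv2.INTER_CUBIC),alpha=1.5)
cv2.imwrite("pics/m8.png",np.hstack([a,np.vstack([f(d3["image"],210,85),f(d2["image"],295,230)])]))
E
```

```text
t: 16.1
tool_pos: [0.4917, -0.2218, 0.281]
tool_rot: [2.321, 2.114, 0.005]
contact_force: [-0.6, -0.7, -1.8]
opening: 0.0093
grip_force: 68.7
t: 16.6
tool_pos: [0.4914, -0.2189, 0.1687]
tool_rot: [-2.318, -2.118, -0.004]
contact_force: [-0.6, -0.5, -2.4]
opening: 0.0092
grip_force: 68.6
t: 16.8
tool_pos: [0.4932, -0.2207, 0.1731]
tool_rot: [2.317, 2.115, 0.006]
contact_force: [0.5, 0.6, -1.6]
opening: 0.0091
grip_force: 68.6
target [ 0.4908 -0.2232  0.158 ] cur [ 0.4932 -0.2207  0.1731] t 16.8
shift [-0.0027, -0.0023, 0.015] turn [0.006, 0.0, 0.0]
```

View pics/m8.png

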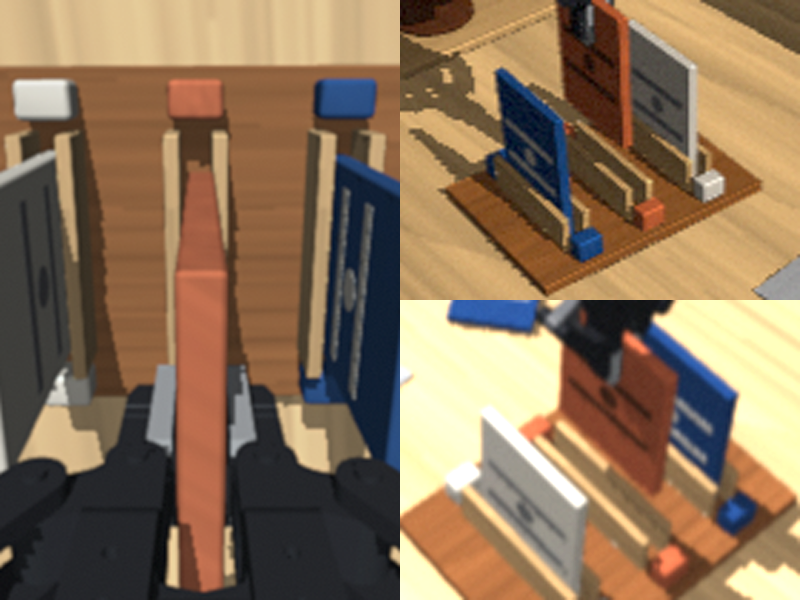

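Slot middle is at 196.5 against the tile's bottom at 200.5, about 2 mm off. That matches the computed −2.3 mm, so I'll correct and descend.

```bash
python3 -m jog '[[[-0.002,-0.0023,0.003],[0.006,0,0]],[[-0.0027,-0.0023,0.008],[0.006,0,0]],[[-0.0027,-0.0023,0.012],[0.006,0,0]],[[-0.0027,-0.0023,0.015],[0.006,0,0]],[[-0.0027,-0.0023,0.015],[0.006,0,0]]]';python3 -m jog '[[[0,0,0],[0,0,0]],[[0,0,0],[0,0,0]],[[0,0,0],[0,0,0]]]';python3 to.py down .4908 -.2232 .105 -5.2
python3 - <<'E'
from h import *
o,d=grab("wrist","pics/w9.png");im=d["image"].astype(int)
b=(im[:,:,2]>1.5*im[:,:,1])&(im[:,:,2]>1.7*im[:,:,0])&(im[:,:,2]>125)
for r in(100,106,112):
    x=np.where(b[r,290:350])[0]+290
    if len(x):print(r,x.min(),x.max())
print(im[135,290:350,1].tolist())
E
```

```text
t: 17.45
tool_pos: [0.4897, -0.223, 0.1562]
tool_rot: [-2.319, -2.116, 0.001]
contact_force: [0.7, -0.8, -2.4]
opening: 0.0094
grip_force: 68.6
t: 17.75
tool_pos: [0.4904, -0.2234, 0.1574]
tool_rot: [-2.32, -2.117, 0.0]
contact_force: [-0.4, 0.2, -2.3]
opening: 0.0087
grip_force: 68.6
target [ 0.4908 -0.2232  0.105 ] cur [ 0.4904 -0.2234  0.1574] t 17.75
shift [0.0002, 0.0004, 0.0524] turn [-0.001, -0.0, -0.001]
100 306 336
106 306 336
112 306 335
[107, 107, 107, 107, 107, 108, 107, 108, 107, 109, 106, 107, 104, 111, 144, 176, 180, 178, 177, 177, 179, 171, 134, 74, 53, 59, 61, 59, 60, 61, 60, 59, 61, 60, 61, 60, 60, 58, 58, 73, 121, 167, 181, 180, 176, 177, 178, 172, 142, 100, 103, 109, 109, 109, 108, 108, 108, 109, 109, 107]
```

```bash
python3 -m jog '[[[0,0.0006,0.002],[0,0,0]],[[0,0.0006,0.01],[0,0,0]],[[0,0.0006,0.018],[0,0,0]],[[0,0.0006,0.025],[0,0,0]],[[0,0.0006,0.03],[0,0,0]]]';python3 -m jog '[[[0,0,0.005],[0,0,0]],[[0,0,0.01],[0,0,0]],[[0,0,0.014],[0,0,0]],[[0,0,0.016],[0,0,0]],[[0,0,0.016],[0,0,0]]]'; python3 -m jog '[[[0,0,0.0015],[0,0,0]],[[0,0,0.003],[0,0,0]],[[0,0,0.0045],[0,0,0]],[[0,0,0.006],[0,0,0]],[[0,0,0.006],[0,0,0]]]'
```

```text
t: 18.3
tool_pos: [0.4902, -0.223, 0.1257]
tool_rot: [-2.319, -2.116, 0.001]
contact_force: [0.1, -0.1, -2.6]
opening: 0.0094
grip_force: 68.6
t: 18.8
tool_pos: [0.4906, -0.2232, 0.1108]
tool_rot: [-2.319, -2.117, 0.001]
contact_force: [0.2, 0.4, -2.6]
opening: 0.009
grip_force: 68.6
t: 19.3
tool_pos: [0.4906, -0.2232, 0.1049]
tool_rot: [-2.319, -2.117, 0.001]
contact_force: [-0.7, -0.2, -1.5]
opening: 0.0091
grip_force: 68.6
```

```bash
python3 -m jog '[[[0,0,0.0007],[0,0,0]],[[0,0,0.0014],[0,0,0]],[[0,0,0.002],[0,0,0]],[[0,0,0.0025],[0,0,0]],[[0,0,0.0025],[0,0,0]]]';python3 -m jog '[[[0,0,0.0004],[0,0,0]],[[0,0,0.0008],[0,0,0]],[[0,0,0.0012],[0,0,0]],[[0,0,0.0015],[0,0,0]],[[0,0,0.0015],[0,0,0]]]'
```

```text
t: 19.8
tool_pos: [0.4907, -0.2233, 0.1025]
tool_rot: [-2.32, -2.117, 0.001]
contact_force: [0.4, -0.4, -2.4]
opening: 0.009
grip_force: 68.6
t: 20.3
tool_pos: [0.4908, -0.2234, 0.1013]
tool_rot: [-2.32, -2.117, 0.001]
contact_force: [-0.4, -1.1, -1.0]
opening: 0.0093
grip_force: 68.9
```

```bash
python3 -m jog '[[[0,0,0.0005],[0,0,0]],[[0,0,0.001],[0,0,0]],[[0,0,0.0015],[0,0,0]],[[0,0,0.002],[0,0,0]],[[0,0,0.002],[0,0,0]]]'
```

```text
t: 20.8
tool_pos: [0.4912, -0.2235, 0.1013]
tool_rot: [-2.32, -2.117, 0.001]
contact_force: [-4.2, 1.9, 9.9]
opening: 0.0089
grip_force: 70.4
```

Seated on the floor. I'll release and retract.

```bash
python3 -m jog '[[[0,0,-0.001],[0,0,0]],[[0,0,-0.001],[0,0,0]]]'; python3 -m jog '[[[0,0,0],[0,0,0]],[[0,0,0],[0,0,0]],[[0,0,0],[0,0,0]],[[0,0,0],[0,0,0]],[[0,0,0],[0,0,0]]]' 0.45; python3 -m jog '[[[0,0,-0.01],[0,0,0]],[[0,0,-0.03],[0,0,0]],[[0,0,-0.06],[0,0,0]],[[0,0,-0.1],[0,0,0]],[[0,0,-0.15],[0,0,0]]]'; python3 -m jog '[[[0,0,-0.03],[0,0,0]],[[0,0,-0.03],[0,0,0]],[[0,0,-0.03],[0,0,0]],[[0,0,-0.03],[0,0,0]],[[0,0,-0.03],[0,0,0]]]'
python3 - <<'E'
from h import *
o,d=grab("wrist","pics/w10.png");o3,d3=grab("scene","pics/c10.png");o2,d2=grab("side","pics/s10.png")
f=lambda I,x,y:cv2.convertScaleAbs(cv2.resize(I[y:y+105,x:x+140],(400,300),interpolation=cv2.INTER_CUBIC),alpha=1.5)
cv2.imwrite("pics/m10.png",np.vstack([np.hstack([f(d3["image"],210,85),f(d2["image"],295,230)]),np.hstack([cv2.resize(d3["image"],(400,300)),cv2.resize(d2["image"],(400,300))])]))
E
```

```text
t: 21.0
tool_pos: [0.4911, -0.2236, 0.1013]
tool_rot: [-2.32, -2.118, 0.0]
contact_force: [-1.8, 1.0, 6.5]
opening: 0.0092
grip_force: 69.9
t: 21.5
tool_pos: [0.4907, -0.2233, 0.0999]
tool_rot: [-2.32, -2.117, 0.001]
contact_force: [-0.6, 0.5, 0.0]
opening: 0.0383
grip_force: 0.0
t: 22.0
tool_pos: [0.4899, -0.2227, 0.2504]
tool_rot: [-2.317, -2.115, 0.002]
contact_force: [1.8, -0.8, -0.4]
opening: 0.0383
grip_force: 0.0
t: 22.5
tool_pos: [0.4902, -0.2229, 0.278]
tool_rot: [-2.317, -2.115, 0.002]
contact_force: [-0.2, -0.3, 0.0]
opening: 0.0384
grip_force: 0.0
```

View pics/m10.png

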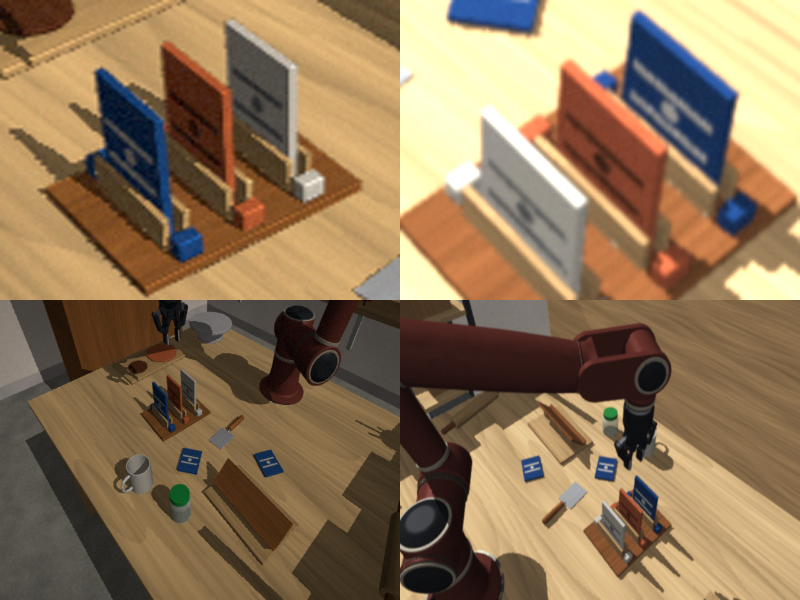

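All three tiles stand upright in their own slots, the stand is empty, the bystanders are untouched, and the gripper is clear.

```bash
python3 -c "
from station import job;print(job.finish_job())"
```

```text
the job is handed in; nothing more can be done
None
```

The blue and terracotta tiles now stand upright on their slot floors in the rack slots of their own colour; the white tile, mug, jar and spatula were left alone, and the job was handed in at about 23 s of the 72 s limit.

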